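Stand the lamp base up in front of the riser

TASK

A wooden lamp base lies on its side in front of the plywood riser, with its thin neck pointing in under the board. Take it by the neck and tip it up on the bottom edge of its foot, where it is, until it stands upright on its foot; keep the foot on the desk, set it down gently rather than letting it fall, and let go. Do not knock the riser, and leave the cardboard tube beside it, the solder reel, the bottle and the screwdriver where they stand.

Things in the scene. Friction and masses are not known exactly. Their poses are not given: they have to be found in the camera images.
- lamp_base: Lamp base, 0.3 to 0.65 kg: wooden block 100 mm long, 105 wide, 64 thick (lying on a 100 x 105 face), a round steel neck out of the middle of one end, a flat felt foot (105 x 64) at the other. Origin: middle of the foot's edge on the desk, on which it tips; own x from foot to neck (level at first, straight up when standing), y along that edge. Let go, it falls back unless within 25 degrees of upright.
- neck (a point): Point to grip on the neck, on its axis: 195 mm from the foot; 32 mm above the desk while lying, 195 mm when standing. The neck is 22 mm across, bare from 104 to 208 mm from the foot, between a flange 40 mm across on the block and a brass thread 19 mm across that ends 232 mm from the foot. Axes as lamp_base.
- foot (a point): Centre of the lamp base's foot face: 32 mm above the desk while lying, at the desk's level when standing. Tipped up in place, the block ends on the foot side of its tipping edge, its axis 32 mm from that edge. Axes as lamp_base.
- riser: Fixed plywood riser (low shelf), open at the front: board 200 mm deep, 460 wide, 18 thick, underside 270 mm above the desk, on 18 mm side panels centred 210 mm left and right of the middle. Origin on the desk under the board's middle; own x points in from the front (front edge at x = -100 mm), own y to the left as one looks in. A carton, a cup and pliers are fixed on top.
- riser_edge (a point): Middle of the lower front edge of the riser's board, 270 mm above the desk. The lamp base's foot edge lies 110 to 140 mm in front of the board's front edge, so the neck lies under the board: a gripper must reach in tilted, leaning out to the front.
- tall_tube: Loose cardboard tube standing on end, 68 mm across, 88 mm high. Origin at the centre of its underside. It stands under the riser's left end or in front of that end.
- reel: Loose solder reel standing on its flange, 60 mm across, 35 mm high. Origin at the centre of its underside. It stands at the other of the tube's two places.
- bottle: Loose glue bottle standing under the riser at its right end, 47 mm across, 148 mm high. Origin at the centre of its underside.
- driver: Loose screwdriver lying on the desk to the right of the riser, behind its back, 230 mm long. Origin at its middle, on the desk.

How it is judged:
By the outcome, as a careful person would: the job done as asked, in the order asked, and still so for the second after the job is handed in, with the robot touching nothing.
It also fails if it takes over 58 s, if anything falls off the work surface, if the arm or the gripper's body presses on something with over 40 N, if the wrist force passes 120 N, or if a joint passes its speed limit or range.

ROBOT

A 6-joint arm with a two-finger parallel gripper is mounted at the origin on a cart in front of the work surface, level with it; the furniture and walls round the work are solid. World frame = base frame: x ahead of the robot, y to its left, z up, the work surface at z = 0. Lengths are in m, angles in rad, forces in N, time in s.
With the tool pointing down it reaches from about 0.375 to 0.9 m from the base axis. Payload 3.1 kg.
Tool frame: the origin (TCP) lies between the finger pads; the fingertips stand 17 mm ahead of it and the grasp point (between the pads) lies 2 mm behind it; z points along the fingers, y is the line along which they close (so a half turn about z gives the same grasp; the last joint's range is limited). The gripper opens to 85 mm and grips with 20 to 120 N. Pads are 22 mm wide; open, the fingers measure 114 mm over their backs; the gripper's body (76 mm by 85 mm) begins 54 mm behind the grasp point. The pads swing forward as they close: fully open they stand 13 mm farther back than shut.
Start: joints at [0.994, 0.527, 1.433, -0, 1.181, -0.178], TCP at [0.243, 0.576, 0.248] pointing down, gripper open.
Joint ranges: [-3.08, 3.08], [-0.75, 2.2], [0.22, 2.44], [-1.43, 4.57], [0, 2.65], [-2.85, 2.85]. Speed limits (rad/s): [2.79, 2.79, 3.14, 3.14, 3.14, 3.14].

INTERFACE

Orientations are given as a unit quaternion [x, y, z, w].
In Python, from station import sense, vision, order gives the robot as it stands.
- The arm moves only by the shell command python3 -m crank 'ROWS' [OPENING] [FORCE]. ROWS is JSON, a list of rows, each an object with "dp": the shift along the world's x, y, z in units of 30 mm (1.0 is 30 mm), a list of three; "angular": the turn, a rotation vector about the world's x, y, z in degrees, a list of three. In form: [{"dp": [dx, dy, dz], "angular": [ax, ay, az]}, ...]. A call has 1 to 20 rows; each row shifts and turns the commanded pose from where the row before left it; what a row does not reach is not made up. A row lasts 1/10 s, in which the tool goes at most 50 mm and 8.59 degrees, less where a joint would pass 70% of its speed; a pose out of reach is approached as far as the arm can. A call is refused whole if a number of a shift passes 1 or a number of a turn 8.59, either way. A call with a gripper value outside its range is refused whole. OPENING is the closure, from 0 (fully open) to 1 (shut), set as the call begins (- or left out, the last holds). The fingers move at their own pace and stop on an object; FORCE is the grip in N (left out, the last holds). Time passes only in rows, so rows that do not move let the fingers close. It gives the time, the measured TCP pose, the force, the opening and the grip force at its end, in the units of the state.
- sense(): the state, without advancing time (a new reading comes with each control period).
- vision.snapshot(name): name is "scene" or "side" or "wrist"; returns a dict with "image" (400x640x3 uint8, blue, green, red), "range_z" (400x640 float32, m along the optical axis (not along the pixel's ray), 0 where there is no reading), "mtx" (3x3 intrinsics, pixels), "pose" (4x4, takes a point from camera to world coordinates); the wrist camera has in their place "mount" (4x4, takes a point from camera to tool coordinates, whose origin is the TCP and whose axes are the flange's). Camera axes: x right, y down, z forward; pixel columns grow to the right and rows downward; lengths in m; the calibration is good to about 2 mm. A picture is of the moment at which its call begins: read the wrist's pose just before it.
- order.sign_off(): hands the job in; it is judged then, once.
The state is a dict: "t": time; "q": joint angles; "qd": joint speeds; "tau": joint torques, N m; "tcp_pos": TCP position; "tool_rot": TCP orientation; "force": force on the tool from outside, world axes, zero at the start; "ft_torque": the same for the moment, N m; "finger_gap": opening from 0.0 (shut) to 1.0 (fully open); "gripper_force": force on a finger pad.
Only numpy, scipy, OpenCV 4.12 (cv2) and the standard library are available. Lean on these libraries where they do the work, as an engineer would, in place of code of your own. Each camera call takes 0.05 s, during which the arm holds its last target. There are 200 camera calls.

## Working session

There is one attempt and no reset: what is moved stays moved. The work goes in short steps, Python scripts to look and compute and a shell command to move; the robot and the scene stay as the last step left them, time stands still between calls to the robot, and variables do not carry over. Pictures are saved under pics/ and viewed, at most 13 in all, crops included, and the job is handed in when it is done.

```bash
ls; mkdir -p pics
python3 - <<'E'
from station import sense, vision
import cv2, numpy as np
s=sense(); print({k:np.round(v,3).tolist() for k,v in s.items()})
for n in ("scene","side"):
    d=vision.snapshot(n); cv2.imwrite(f"pics/{n}0.png",d["image"]); np.savez(f"/tmp/{n}0.npz",**d)
    print(n,np.round(d["mtx"],1).tolist(),np.round(d["pose"],3).tolist())
E
```

```text
pics
{'t': 0.0, 'q': [0.993, 0.528, 1.434, 0.0, 1.181, -0.179], 'qd': [-0.0, 0.0, 0.001, 0.001, 0.001, 0.0], 'tau': [-0.001, -44.235, -17.803, -0.0, 0.008, 0.0], 'tcp_pos': [0.242, 0.575, 0.247], 'tool_rot': [0.198, 0.98, -0.001, -0.0], 'force': [-0.32, 0.335, -0.706], 'ft_torque': [0.016, -0.016, 0.022], 'gripper_force': 0.0, 'finger_gap': 0.999}
scene [[388.6, 0.0, 321.4], [0.0, 388.6, 204.1], [0.0, 0.0, 1.0]] [[-0.556, -0.578, 0.597, -0.029], [-0.831, 0.399, -0.388, 0.256], [-0.014, -0.712, -0.702, 0.919], [0.0, 0.0, 0.0, 1.0]]
side [[519.2, 0.0, 316.4], [0.0, 519.2, 208.6], [0.0, 0.0, 1.0]] [[-0.998, 0.037, -0.057, 0.67], [0.068, 0.478, -0.876, 1.153], [-0.005, -0.877, -0.48, 0.905], [0.0, 0.0, 0.0, 1.0]]
```

View pics/scene0.png

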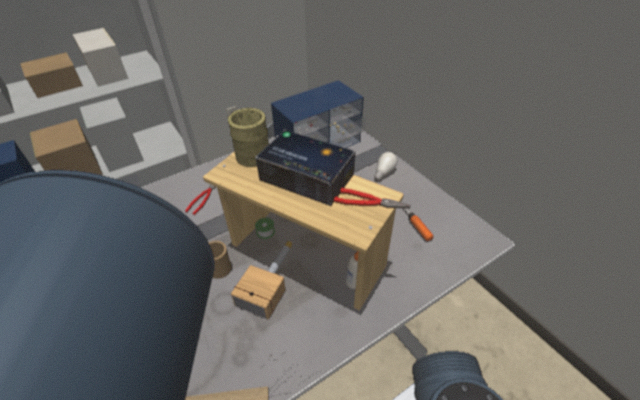

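View pics/side0.png

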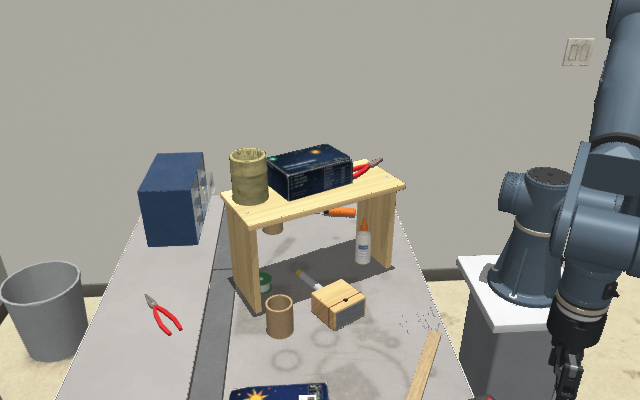

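The scene view shows the block at (259,290), its neck running to (290,245) under the board, and the tube at (220,260). The side view shows the block at (338,303), the neck tip at (297,271), the tube at (280,316), the reel at (264,283) and the bottle at (363,245).

```bash
cat > h.py <<'E'
import numpy as np, cv2
def cloud(d):
    z=d["range_z"].astype(float); v,u=np.indices(z.shape); K=d["mtx"]
    p=np.stack([(u-K[0,2])/K[0,0]*z,(v-K[1,2])/K[1,1]*z,z],-1)
    P=p@d["pose"][:3,:3].T+d["pose"][:3,3]; P[z==0]=np.nan; return P
def rect(p):
    r=cv2.minAreaRect((p[:,:2]*1000).astype(np.float32)); return np.round(r[0],1),np.round(r[1],1),round(r[2],1),np.round(cv2.boxPoints(r)).tolist()
E
python3 - <<'E'
from h import *
for n,bb in (("scene",(225,260,295,320)),("side",(305,275,372,332))):
    d=np.load(f"/tmp/{n}0.npz"); P=cloud(d); hsv=cv2.cvtColor(d["image"],cv2.COLOR_BGR2HSV)
    x0,y0,x1,y1=bb; B=P[y0:y1,x0:x1].reshape(-1,3)
    t=B[(B[:,2]>.058)&(B[:,2]<.070)]; print(n,"block top n",len(t),np.median(t[:,2]),rect(t))
    wood=(hsv[...,0]>8)&(hsv[...,0]<30)&(hsv[...,1]>60)
    m=wood&(abs(P[...,2]-.288)<.008)
    m=cv2.morphologyEx(m.astype(np.uint8),cv2.MORPH_OPEN,np.ones((3,3)))>0
    t=P[m]; print(" board",len(t),rect(t))
    # neck: points beyond block, height 10..60 mm
    nb=(265,238,300,275) if n=="scene" else (290,265,325,295)
    x0,y0,x1,y1=nb; S=P[y0:y1,x0:x1]; m=(S[...,2]>.012)&(S[...,2]<.058)
    vv,uu=np.nonzero(m)
    for i in range(0,len(vv),max(1,len(vv)//14)): print("  ",uu[i]+x0,vv[i]+y0,np.round(S[vv[i],uu[i]]*1000).tolist())
    for nm,bb2,zr in (("tube",(200,235,235,280) if n=="scene" else (262,292,298,342),(.083,.093)),("reel",(252,215,278,240) if n=="scene" else (245,268,275,298),(.03,.04)),("bottle",(340,250,365,295) if n=="scene" else (350,215,375,270),(.02,.15))):
        x0,y0,x1,y1=bb2; S=P[y0:y1,x0:x1].reshape(-1,3); S=S[(S[:,2]>zr[0])&(S[:,2]<zr[1])]
        if len(S): print("  ",nm,len(S),S.min(0).round(3),S.max(0).round(3))
E
```

```text
scene block top n 1321 0.06281831456163489 (array([574.9, 106.6]), array([177.5, 101.7]), 33.1, [[473.0, 101.0], [528.0, 15.0], [677.0, 112.0], [621.0, 198.0]])
 board 6482 (array([594.6, -87.1]), array([460.9, 201.6]), 25.0, [[343.0, -93.0], [428.0, -276.0], [846.0, -81.0], [761.0, 102.0]])
   288 241 [648.0, -64.0, 39.0]
   285 245 [639.0, -49.0, 39.0]
   286 247 [630.0, -47.0, 40.0]
   287 249 [621.0, -45.0, 41.0]
   287 251 [616.0, -42.0, 40.0]
   287 253 [614.0, -40.0, 33.0]
   286 255 [611.0, -35.0, 31.0]
   284 257 [605.0, -25.0, 36.0]
   282 259 [600.0, -16.0, 39.0]
   281 261 [598.0, -11.0, 35.0]
   280 263 [592.0, -5.0, 37.0]
   279 265 [590.0, -0.0, 34.0]
   277 267 [584.0, 9.0, 38.0]
   275 269 [584.0, 16.0, 34.0]
   273 271 [578.0, 25.0, 39.0]
   tube 82 [0.662 0.106 0.083] [0.732 0.149 0.091]
   reel 229 [ 0.72  -0.067  0.03 ] [ 0.797 -0.008  0.04 ]
   bottle 439 [ 0.365 -0.158  0.021] [ 0.462 -0.104  0.15 ]
side block top n 1052 0.0651980101517105 (array([546.6,  86.4]), array([108.2, 103.9]), 31.7, [[473.0, 102.0], [528.0, 14.0], [620.0, 71.0], [565.0, 159.0]])
 board 3519 (array([591.6, -78.6]), array([465.9, 201.9]), 27.3, [[338.0, -96.0], [431.0, -275.0], [845.0, -61.0], [752.0, 118.0]])
   298 269 [644.0, -67.0, 42.0]
   296 272 [650.0, -67.0, 32.0]
   302 273 [633.0, -45.0, 43.0]
   307 274 [620.0, -42.0, 42.0]
   302 276 [634.0, -34.0, 41.0]
   307 277 [620.0, -23.0, 45.0]
   311 278 [610.0, -20.0, 43.0]
   304 280 [629.0, -23.0, 35.0]
   308 281 [618.0, -9.0, 42.0]
   311 282 [611.0, -1.0, 43.0]
   315 283 [600.0, 0.0, 41.0]
   319 284 [589.0, 8.0, 42.0]
   311 286 [611.0, 6.0, 35.0]
   314 287 [603.0, 13.0, 36.0]
   319 288 [591.0, 27.0, 44.0]
   tube 202 [0.665 0.102 0.083] [0.732 0.174 0.093]
   reel 140 [ 0.721 -0.072  0.03 ] [0.791 0.042 0.04 ]
   bottle 807 [ 0.407 -0.263  0.02 ] [ 0.469 -0.128  0.149]
```

Run:
```python
from h import *
o=np.array([.519,.130]); h=np.array([.53,-.848]); l=np.array([.848,.53]); A=[]
for n in ("scene","side"):
    d=np.load(f"/tmp/{n}0.npz"); P=cloud(d); K=d["mtx"]; T=d["pose"]
    s=(P[...,:2]-o)@h; w=(P[...,:2]-o)@l
    m=((s>.118)&(s<.228)&(abs(w)<.03)&(P[...,2]>.014)&(P[...,2]<.055))
    v,u=np.nonzero(m); vx,vy,x0,y0=cv2.fitLine(np.c_[u,v].astype(np.float32),cv2.DIST_L2,0,.01,.01).ravel()
    t=(u-x0)*vx+(v-y0)*vy
    pts=[]
    for tt in (t.min(),0,t.max()):
        r=T[:3,:3]@np.linalg.inv(K)@[x0+tt*vx,y0+tt*vy,1]; c=T[:3,3]; p=c+r*(.032-c[2])/r[2]; pts.append(p)
        print(n,len(u),np.round(p*1000,1),"s,w",np.round([(p[:2]-o)@h*1000,(p[:2]-o)@l*1000],1))
    dd=pts[2]-pts[0]; dd*=np.sign(dd@[.53,-.85,0]); print(" axis angle",np.degrees(np.arctan2(dd[1],dd[0])))
    B=P[255:335,225:375].reshape(-1,3); s=(B[:,:2]-o)@h; w=(B[:,:2]-o)@l
    k=(B[:,2]>.055)&(B[:,2]<.072)&(abs(w)<.075)&(s>-.02)&(s<.12)
    r=rect(B[k]); print(" top",r)
```

```text
scene 248 [583.2  29.2  32. ] s,w [119.5   1. ]
scene 248 [611.6 -15.5  32. ] s,w [172.4   1.4]
scene 248 [643.1 -65.   32. ] s,w [231.1   1.9]
 axis angle -57.53729006870649
 top (array([545.4,  87.3]), array([107.4, 101.7]), 33.1, [[473.0, 101.0], [528.0, 15.0], [618.0, 74.0], [563.0, 159.0]])
side 207 [644.8 -70.1  32. ] s,w [236.4   0.6]
side 207 [615.3 -26.2  32. ] s,w [183.5  -1.2]
side 207 [586.1  17.2  32. ] s,w [131.2  -2.9]
 axis angle -56.08149480458381
 top (array([546.3,  86.6]), array([108.2, 105. ]), 32.0, [[473.0, 102.0], [528.0, 13.0], [620.0, 71.0], [564.0, 160.0]])
```

```bash
cat >> h.py <<'E'
from scipy.spatial.transform import Rotation as Ro
O=np.array([.519,.130,0]); PHI=np.radians(-57.3)
H=np.array([np.cos(PHI),np.sin(PHI),0]); L=np.array([-H[1],H[0],0]); Z=np.array([0,0,1.])
def at(s,up): return O+s*H+up*Z          # lamp plane -> world
def tool(al):                             # hand leaning out by al degrees from vertical
    a=np.radians(al); z=np.sin(a)*H-np.cos(a)*Z; return Ro.from_matrix(np.c_[np.cross(L,z),L,z])
def go(s,p,R):
    r=(R*Ro.from_quat(s["tool_rot"]).inv()).as_rotvec(degrees=True); d=(p-s["tcp_pos"])/.03
    print("units",d.round(2),"rot",r.round(1)); 
    w=(s["tcp_pos"]-O); print("s,w,up",(np.array([w@H,w@L,w[2]])*1000).round(1),"t",round(s["t"],2),"F",np.round(s["force"],1),"grip",round(s["gripper_force"],1),"gap",round(s["finger_gap"],3),"q",np.round(s["q"],2))
E
python3 - <<'E'
from h import *; from station import sense
s=sense(); R=tool(35); z=R.as_matrix()[:,2]
go(s,at(.193,.032)-.15*z,R)
E
```

```text
units [ 11.15 -17.85  -3.09] rot [-22.8 -27.3 -33.3]
s,w,up [-524.3    7.8  247.4] t 0.1 F [-0.1  0.1  0.3] grip 0.0 gap 1.0 q [ 0.99  0.53  1.43  0.    1.18 -0.18]
```

```bash
python3 -m crank '[{"dp":[0.5,-0.8,0],"angular":[-1.14,-1.36,-1.67]},{"dp":[0.5,-0.8,0],"angular":[-1.14,-1.36,-1.67]},{"dp":[0.5,-0.8,0],"angular":[-1.14,-1.36,-1.67]},{"dp":[0.5,-0.8,0],"angular":[-1.14,-1.36,-1.67]},{"dp":[0.5,-0.8,0],"angular":[-1.14,-1.36,-1.67]},{"dp":[0.5,-0.8,0],"angular":[-1.14,-1.36,-1.67]},{"dp":[0.5,-0.8,0],"angular":[-1.14,-1.36,-1.67]},{"dp":[0.5,-0.8,0],"angular":[-1.14,-1.36,-1.67]},{"dp":[0.5,-0.8,0],"angular":[-1.14,-1.36,-1.67]},{"dp":[0.5,-0.8,0],"angular":[-1.14,-1.36,-1.67]},{"dp":[0.5,-0.8,0],"angular":[-1.14,-1.36,-1.67]},{"dp":[0.5,-0.8,0],"angular":[-1.14,-1.36,-1.67]},{"dp":[0.5,-0.8,0],"angular":[-1.14,-1.36,-1.67]},{"dp":[0.5,-0.8,0],"angular":[-1.14,-1.36,-1.67]},{"dp":[0.5,-0.8,0],"angular":[-1.14,-1.36,-1.67]},{"dp":[0.5,-0.8,0],"angular":[-1.14,-1.36,-1.67]},{"dp":[0.5,-0.8,0],"angular":[-1.14,-1.36,-1.67]},{"dp":[0.5,-0.8,0],"angular":[-1.14,-1.36,-1.67]},{"dp":[0.5,-0.8,0],"angular":[-1.14,-1.36,-1.67]},{"dp":[0.5,-0.8,0],"angular":[-1.14,-1.36,-1.67]}]' 0 40
python3 - <<'E'
from h import *; from station import sense
s=sense(); R=tool(35); z=R.as_matrix()[:,2]
go(s,at(.193,.032)-.15*z,R)
E
```

```text
t: 2.1
tcp_pos: [0.5429, 0.0949, 0.248]
tool_rot: [0.458, 0.836, -0.144, 0.264]
force: [1.0, 0.0, -0.3]
finger_gap: 0.998
gripper_force: 0.0
units [ 1.13 -1.83 -3.1 ] rot [-0.   0.1  0.1]
s,w,up [ 42.4   1.2 248. ] t 2.1 F [ 1.   0.  -0.3] grip 0.0 gap 0.998 q [ 0.25  0.45  1.77 -0.79  0.88  0.18]
```

```bash
python3 -m crank '[{"dp":[0.23,-0.37,-0.62],"angular":[0,0,0]},{"dp":[0.23,-0.37,-0.62],"angular":[0,0,0]},{"dp":[0.23,-0.37,-0.62],"angular":[0,0,0]},{"dp":[0.23,-0.37,-0.62],"angular":[0,0,0]},{"dp":[0.23,-0.37,-0.62],"angular":[0,0,0]},{"dp":[0,0,0],"angular":[0,0,0]}]'
python3 - <<'E'
from h import *; from station import sense, vision
s=sense(); R=tool(35); z=R.as_matrix()[:,2]
go(s,at(.193,.032)-.06*z,R); go(s,at(.193,.032),R)
d=vision.snapshot("wrist"); cv2.imwrite("pics/w1.png",d["image"])
d=vision.snapshot("side"); cv2.imwrite("pics/side1.png",d["image"])
E
```

```text
t: 2.7
tcp_pos: [0.5762, 0.039, 0.1527]
tool_rot: [0.458, 0.837, -0.145, 0.262]
force: [-0.2, -0.7, -0.3]
finger_gap: 0.999
gripper_force: 0.0
units [ 0.95 -1.42 -2.38] rot [-0.  -0.2  0.1]
s,w,up [107.4  -1.  152.7] t 2.7 F [-0.2 -0.7 -0.3] grip 0.0 gap 0.999 q [ 0.13  0.62  1.82 -0.97  0.68  0.33]
units [ 1.57 -2.38 -4.02] rot [-0.  -0.2  0.1]
s,w,up [107.4  -1.  152.7] t 2.7 F [-0.2 -0.7 -0.3] grip 0.0 gap 0.999 q [ 0.13  0.62  1.82 -0.97  0.68  0.33]
```

View pics/w1.png

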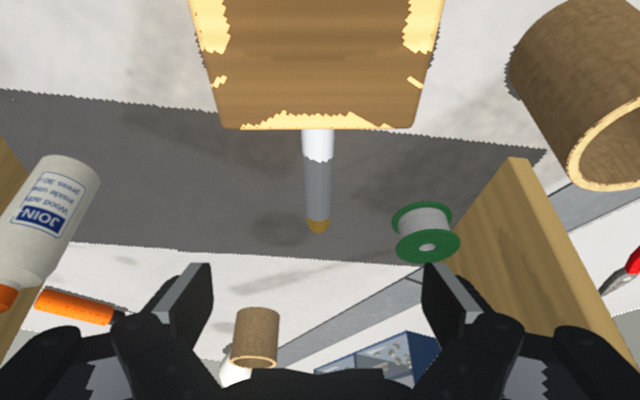

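View pics/side1.png

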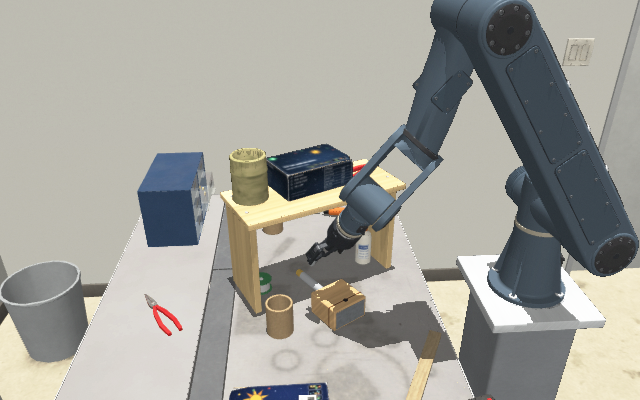

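The wrist view shows the neck at (317,180) centred between the fingers, which stand at 208 and 425. The side view shows the hand in front of the board with the forearm above it, so I'll check its clearance to the board.

Run:
```python
from h import *; from station import vision
for n in ("side","scene"):
    d=vision.snapshot(n); P=cloud(d); b=np.load(f"/tmp/{n}0.npz")["image"].astype(int)
    ch=(abs(d["image"].astype(int)-b).sum(-1)>40)&np.isfinite(P[...,2])
    dep=(P[...,:2]-[.550,.006])@[.423,-.906]; lat=(P[...,:2]-[.55,.006])@[.906,.423]
    for a,c in ((.05,.15),(.15,.25),(.25,.30),(.30,.36),(.36,.42),(.42,.5),(.5,.6)):
        m=ch&(P[...,2]>a)&(P[...,2]<c)&(abs(lat)<.28)
        if m.sum()>5: i=np.nanpercentile(dep[m],98); j=m&(dep>i-.01); print(n,a,c,"deepest",(i*1000).round(),"lat",(np.nanmedian(lat[j])*1000).round(),m.sum())
```

```text
side 0.05 0.15 deepest 1223.0 lat 259.0 5749
side 0.15 0.25 deepest 1224.0 lat 262.0 4502
side 0.25 0.3 deepest 1222.0 lat 256.0 3482
side 0.3 0.36 deepest 1225.0 lat 261.0 3013
side 0.36 0.42 deepest 1222.0 lat 259.0 4775
side 0.42 0.5 deepest 1223.0 lat 259.0 5479
side 0.5 0.6 deepest 1219.0 lat 255.0 10154
scene 0.05 0.15 deepest 1209.0 lat 249.0 6394
scene 0.15 0.25 deepest 1214.0 lat 253.0 4737
scene 0.25 0.3 deepest 1192.0 lat 230.0 7504
scene 0.3 0.36 deepest 1219.0 lat 258.0 2491
scene 0.36 0.42 deepest 1199.0 lat 225.0 2155
scene 0.42 0.5 deepest 1105.0 lat 17.0 1727
scene 0.5 0.6 deepest 968.0 lat -261.0 2190
```

Run:
```python
from h import *; from station import vision
for n in ("side","scene"):
    d=vision.snapshot(n); P=cloud(d); b=np.load(f"/tmp/{n}0.npz")["range_z"]
    ch=(b-d["range_z"]>.02)&(d["range_z"]>0)
    ch=cv2.erode(ch.astype(np.uint8),np.ones((3,3)))>0
    dep=(P[...,:2]-[.550,.006])@[.423,-.906]; lat=(P[...,:2]-[.55,.006])@[.906,.423]
    for a,c in ((.05,.15),(.15,.25),(.25,.30),(.30,.36),(.36,.42),(.42,.5),(.5,.6)):
        m=ch&(P[...,2]>a)&(P[...,2]<c)&(lat>-.28)&(lat<.28)&(dep<.3)&(dep>-.5)
        if m.sum()>5: i=np.nanpercentile(dep[m],99); j=m&(dep>i-.01); print(n,a,c,"deepest",(i*1000).round(),"lat",(np.nanmedian(lat[j])*1000).round(),m.sum())
```

```text
side 0.15 0.25 deepest -23.0 lat -5.0 361
side 0.25 0.3 deepest -82.0 lat 65.0 430
side 0.3 0.36 deepest -104.0 lat 56.0 587
side 0.36 0.42 deepest -149.0 lat 54.0 1350
side 0.42 0.5 deepest -163.0 lat 49.0 2063
side 0.5 0.6 deepest -190.0 lat -30.0 5193
scene 0.15 0.25 deepest -42.0 lat -31.0 211
scene 0.25 0.3 deepest -69.0 lat -1.0 245
scene 0.3 0.36 deepest -111.0 lat -9.0 9
scene 0.42 0.5 deepest -172.0 lat -111.0 316
scene 0.5 0.6 deepest -193.0 lat -135.0 1799
```

```bash
python3 -m crank '[{"dp":[0.14,-0.2,-0.34],"angular":[0,0,0]},{"dp":[0.14,-0.2,-0.34],"angular":[0,0,0]},{"dp":[0.14,-0.2,-0.34],"angular":[0,0,0]},{"dp":[0.14,-0.2,-0.34],"angular":[0,0,0]},{"dp":[0.14,-0.2,-0.34],"angular":[0,0,0]},{"dp":[0.14,-0.2,-0.34],"angular":[0,0,0]},{"dp":[0.14,-0.2,-0.34],"angular":[0,0,0]},{"dp":[0.13,-0.2,-0.34],"angular":[0,0,0]},{"dp":[0.13,-0.2,-0.34],"angular":[0,0,0]},{"dp":[0.13,-0.2,-0.34],"angular":[0,0,0]},{"dp":[0.13,-0.2,-0.34],"angular":[0,0,0]},{"dp":[0.1,-0.2,-0.3],"angular":[0,0,0]},{"dp":[0,0,0],"angular":[0,0,0]},{"dp":[0,0,0],"angular":[0,0,0]}]'
python3 - <<'E'
from h import *; from station import sense, vision
s=sense(); R=tool(35); z=R.as_matrix()[:,2]
go(s,at(.193,.032),R)
d=vision.snapshot("wrist"); cv2.imwrite("pics/w2.png",d["image"])
E
```

```text
t: 4.4
tcp_pos: [0.625, -0.0318, 0.0338]
tool_rot: [0.458, 0.837, -0.144, 0.264]
force: [0.0, -0.6, -0.5]
finger_gap: 1.001
gripper_force: 0.0
units [-0.06 -0.02 -0.06] rot [-0.1  0.   0. ]
s,w,up [193.4   1.8  33.8] t 4.4 F [ 0.  -0.6 -0.5] grip 0.0 gap 1.001 q [-0.01  0.85  1.77 -1.31  0.52  0.59]
```

View pics/w2.png

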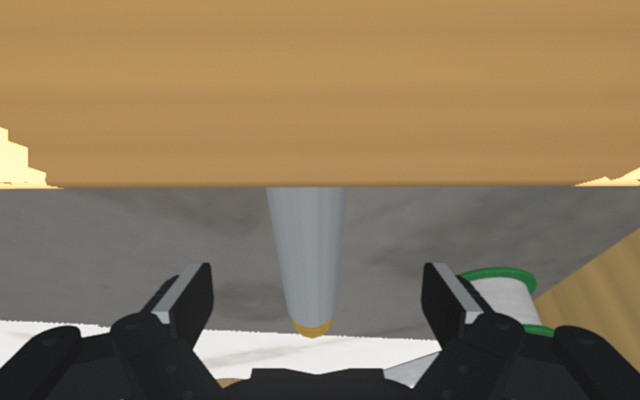

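The neck's brass end at (311,328) is about 6 px left of the finger midline at 317, so I'll shift about 2 mm and then close.

```bash
python3 -m crank '[{"dp":[-0.06,-0.04,-0.1],"angular":[0,0,0]},{"dp":[0,0,0],"angular":[0,0,0]}]'
python3 -m crank '[{"dp":[0,0,0],"angular":[0,0,0]},{"dp":[0,0,0],"angular":[0,0,0]},{"dp":[0,0,0],"angular":[0,0,0]},{"dp":[0,0,0],"angular":[0,0,0]},{"dp":[0,0,0],"angular":[0,0,0]},{"dp":[0,0,0],"angular":[0,0,0]},{"dp":[0,0,0],"angular":[0,0,0]},{"dp":[0,0,0],"angular":[0,0,0]},{"dp":[0,0,0],"angular":[0,0,0]},{"dp":[0,0,0],"angular":[0,0,0]},{"dp":[0,0,0],"angular":[0,0,0]},{"dp":[0,0,0],"angular":[0,0,0]}]' 1 25
python3 - <<'E'
from h import *; from station import sense
s=sense(); go(s,at(.193,.032),tool(35))
# plan: grasp point on the neck at distance s0, tip angle th, lean al(th): tcp = grasp+2mm*z
s0=.191; prev=at(.193,.032)
for th in range(0,91,10):
    a=np.radians(th); p=at(s0*np.cos(a)-.032*np.sin(a), s0*np.sin(a)+.032*np.cos(a)); print(th,((p-at(s0,.032))/.03).round(2))
E
```

```text
t: 4.65
tcp_pos: [0.6229, -0.0325, 0.0312]
tool_rot: [0.457, 0.837, -0.144, 0.264]
force: [-0.4, 1.1, -1.1]
finger_gap: 1.002
gripper_force: 0.0
t: 5.85
tcp_pos: [0.6233, -0.0328, 0.0311]
tool_rot: [0.458, 0.837, -0.144, 0.264]
force: [-1.1, -0.8, 1.3]
finger_gap: 0.251
gripper_force: 26.6
units [-0.    0.01  0.03] rot [-0.1  0.   0. ]
s,w,up [193.4  -0.2  31.1] t 5.85 F [-1.1 -0.8  1.3] grip 26.6 gap 0.251 q [-0.02  0.86  1.78 -1.33  0.51  0.61]
0 [0. 0. 0.]
10 [-0.15  0.24  1.09]
20 [-0.4   0.63  2.11]
30 [-0.75  1.17  3.04]
40 [-1.18  1.83  3.84]
50 [-1.67  2.6   4.5 ]
60 [-2.22  3.46  4.98]
70 [-2.8   4.37  5.28]
80 [-3.41  5.31  5.39]
90 [-4.02  6.26  5.3 ]
```

```bash
python3 -m crank '[{"dp":[-0.02,0.04,0.22],"angular":[0,0,0]},{"dp":[-0.03,0.04,0.22],"angular":[0,0,0]},{"dp":[-0.03,0.05,0.22],"angular":[0,0,0]},{"dp":[-0.03,0.05,0.22],"angular":[0,0,0]},{"dp":[-0.04,0.06,0.21],"angular":[0,0,0]},{"dp":[-0.04,0.07,0.21],"angular":[-0.42,-0.27,0]},{"dp":[-0.05,0.07,0.21],"angular":[-0.42,-0.27,0]},{"dp":[-0.05,0.08,0.2],"angular":[-0.42,-0.27,0]},{"dp":[-0.05,0.08,0.2],"angular":[-0.42,-0.27,0]},{"dp":[-0.06,0.09,0.2],"angular":[-0.42,-0.27,0]}]'
python3 - <<'E'
from h import *; from station import sense, vision
s=sense(); go(s,at(.191*np.cos(.349)-.032*np.sin(.349),.191*np.sin(.349)+.032*np.cos(.349)),tool(45)); print(s["ft_torque"])
d=vision.snapshot("scene"); P=cloud(d); cv2.imwrite("pics/sc2.png",cv2.resize(d["image"][200:340,180:400],None,fx=3,fy=3))
E
```

```text
t: 6.85
tcp_pos: [0.6112, -0.0136, 0.0949]
tool_rot: [0.454, 0.831, -0.154, 0.282]
force: [0.2, -0.5, -1.5]
finger_gap: 0.249
gripper_force: 24.5
units [-0.04  0.06  0.02] rot [-6.3 -4.   0. ]
s,w,up [170.6   0.   94.9] t 6.85 F [ 0.2 -0.5 -1.5] grip 24.5 gap 0.249 q [ 0.04  0.75  1.8  -1.23  0.59  0.53]
[ 0.21496598  0.19166899 -0.00181313]
```

View pics/sc2.png

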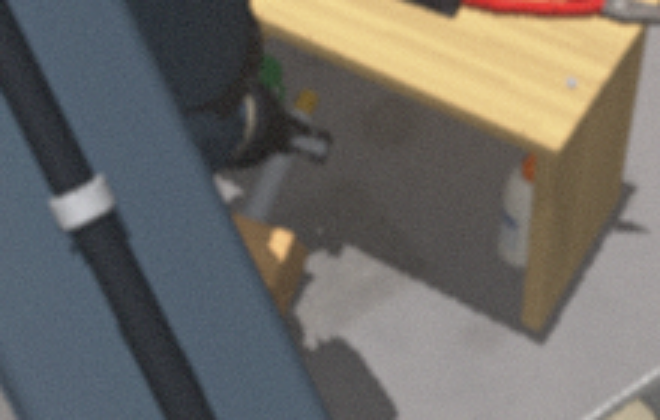

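The crop shows the fingers on the neck at (310,140) and the block lifting with it at (265,250). The riser is clear.

```bash
python3 -m crank '[{"dp":[-0.06,0.1,0.19],"angular":[-0.84,-0.54,0]},{"dp":[-0.07,0.1,0.19],"angular":[-0.84,-0.54,0]},{"dp":[-0.07,0.11,0.19],"angular":[-0.84,-0.54,0]},{"dp":[-0.07,0.11,0.18],"angular":[-0.84,-0.54,0]},{"dp":[-0.08,0.12,0.18],"angular":[-0.84,-0.54,0]},{"dp":[-0.08,0.12,0.17],"angular":[-0.84,-0.54,0]},{"dp":[-0.08,0.13,0.17],"angular":[-0.84,-0.54,0]},{"dp":[-0.09,0.13,0.16],"angular":[-0.84,-0.54,0]},{"dp":[-0.09,0.14,0.15],"angular":[-0.84,-0.54,0]},{"dp":[-0.09,0.14,0.15],"angular":[-0.84,-0.54,0]},{"dp":[-0.09,0.15,0.14],"angular":[-0.84,-0.54,0]},{"dp":[-0.1,0.15,0.14],"angular":[-0.84,-0.54,0]},{"dp":[-0.1,0.15,0.13],"angular":[-0.84,-0.54,0]},{"dp":[-0.1,0.16,0.13],"angular":[-0.84,-0.54,0]},{"dp":[-0.1,0.16,0.12],"angular":[-0.84,-0.54,0]}]'
python3 - <<'E'
from h import *; from station import sense, vision
s=sense(); a=np.radians(50); go(s,at(.191*np.cos(a)-.032*np.sin(a),.191*np.sin(a)+.032*np.cos(a)),tool(55)); print(s["ft_torque"])
d=vision.snapshot("side"); cv2.imwrite("pics/sd2.png",cv2.resize(d["image"][170:350,220:460],None,fx=3,fy=3))
E
```

```text
t: 8.4
tcp_pos: [0.5728, 0.0458, 0.1661]
tool_rot: [0.43, 0.787, -0.211, 0.388]
force: [0.2, -0.2, -3.1]
finger_gap: 0.247
gripper_force: 24.5
units [-0.02  0.05  0.03] rot [-2.2 -1.3 -0. ]
s,w,up [ 99.9  -0.2 166.1] t 8.4 F [ 0.2 -0.2 -3.1] grip 24.5 gap 0.247 q [ 0.25  0.69  1.86 -1.4   0.87  0.82]
[0.4506406  0.28607612 0.00645945]
```

View pics/sd2.png

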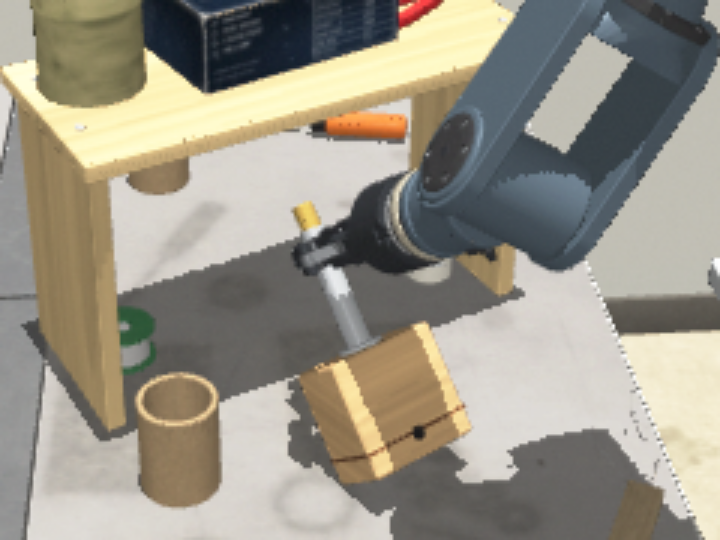

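```bash
python3 -m crank '[{"dp":[-0.1,0.17,0.12],"angular":[0.42,0.27,0]},{"dp":[-0.11,0.17,0.11],"angular":[0.42,0.27,0]},{"dp":[-0.11,0.17,0.1],"angular":[0.42,0.27,0]},{"dp":[-0.11,0.18,0.09],"angular":[0.42,0.27,0]},{"dp":[-0.11,0.18,0.08],"angular":[0.42,0.27,0]},{"dp":[-0.11,0.18,0.08],"angular":[0.42,0.27,0]},{"dp":[-0.12,0.18,0.07],"angular":[0.42,0.27,0]},{"dp":[-0.12,0.18,0.06],"angular":[0.42,0.27,0]},{"dp":[-0.12,0.18,0.05],"angular":[0.42,0.27,0]},{"dp":[-0.12,0.18,0.04],"angular":[0.42,0.27,0]}]'
python3 - <<'E'
from h import *; from station import sense
s=sense(); a=np.radians(70); go(s,at(.191*np.cos(a)-.032*np.sin(a),.191*np.sin(a)+.032*np.cos(a)),tool(50)); print(s["ft_torque"])
E
```

```text
t: 9.45
tcp_pos: [0.539, 0.0988, 0.1902]
tool_rot: [0.439, 0.803, -0.192, 0.353]
force: [0.2, -0.1, -3.2]
finger_gap: 0.251
gripper_force: 24.6
units [-0.03  0.05  0.01] rot [-2.2 -1.3 -0. ]
s,w,up [ 37.    0.  190.2] t 9.45 F [ 0.2 -0.1 -3.2] grip 24.6 gap 0.251 q [ 0.35  0.61  1.85 -1.18  0.89  0.66]
[0.457213   0.28790357 0.01499845]
```

```bash
python3 -m crank '[{"dp":[-0.09,0.14,0.03],"angular":[0.3,0.2,0]},{"dp":[-0.09,0.14,0.02],"angular":[0.3,0.2,0]},{"dp":[-0.09,0.14,0.02],"angular":[0.3,0.2,0]},{"dp":[-0.09,0.14,0.01],"angular":[0.3,0.2,0]},{"dp":[-0.09,0.14,0.01],"angular":[0.3,0.2,0]},{"dp":[-0.09,0.14,0.01],"angular":[0.3,0.2,0]},{"dp":[-0.09,0.14,0.01],"angular":[0.3,0.2,0]},{"dp":[-0.09,0.14,0],"angular":[0.3,0.2,0]},{"dp":[-0.08,0.12,0],"angular":[0.3,0.2,0]},{"dp":[-0.08,0.12,-0.01],"angular":[0.3,0.2,0]},{"dp":[0,0,0],"angular":[0,0,0]}]'
python3 - <<'E'
from h import *; from station import sense, vision
s=sense(); a=np.radians(90); go(s,at(.191*np.cos(a)-.032*np.sin(a),.191*np.sin(a)+.032*np.cos(a)),tool(45)); print(s["ft_torque"])
d=vision.snapshot("side"); np.savez("/tmp/s3.npz",**d); cv2.imwrite("pics/sd3.png",cv2.resize(d["image"][170:350,220:460],None,fx=3,fy=3))
E
```

```text
t: 10.55
tcp_pos: [0.5127, 0.1396, 0.1931]
tool_rot: [0.445, 0.814, -0.179, 0.328]
force: [-0.1, -0.3, -4.0]
finger_gap: 0.247
gripper_force: 24.6
units [-0.37  0.58 -0.07] rot [-1.  -0.6 -0. ]
s,w,up [-1.150e+01 -1.000e-01  1.931e+02] t 10.55 F [-0.1 -0.3 -4. ] grip 24.6 gap 0.247 q [ 0.42  0.58  1.84 -1.05  0.91  0.6 ]
[ 0.43097205  0.29624054 -0.02737449]
```

View pics/sd3.png

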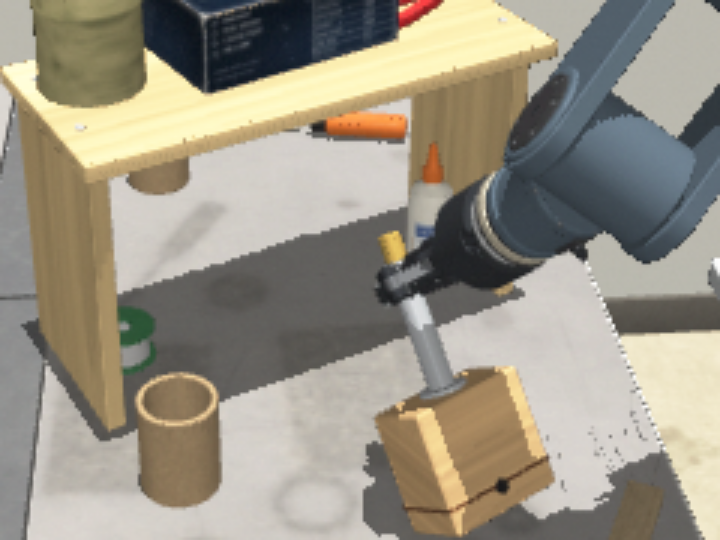

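The block at (470,450) has slid to the right while keeping its tilt, and Fz is −4 N. The lamp may be hanging from the grip instead of pivoting, so I'll measure its pose.

```bash
cat >> h.py <<'E'
def lamp(d,box):
    """axis tilt of the block from plane normals of its faces (local cloud gradients), and its lowest points"""
    P=cloud(d); x0,y0,x1,y1=box; P=P[y0:y1,x0:x1]
    hsv=cv2.cvtColor(d["image"],cv2.COLOR_BGR2HSV)[y0:y1,x0:x1]
    m=(hsv[...,0]>8)&(hsv[...,0]<28)&(hsv[...,1]>70)&(P[...,2]>-.01)
    n,lab,st,_=cv2.connectedComponentsWithStats(m.astype(np.uint8)); k=1+st[1:,4].argmax(); m=lab==k
    Q=cv2.blur(P,(3,3)); k=3
    gu=np.full_like(P,np.nan); gv=gu.copy(); gu[:,k:-k]=P[:,2*k:]-P[:,:-2*k]; gv[k:-k]=P[2*k:]-P[:-2*k]
    N=np.cross(gv,gu); N/=np.linalg.norm(N,axis=-1,keepdims=True)
    C=np.stack([N@H,N@L,N@Z],-1)[m]; C=C[np.isfinite(C).all(1)].astype(np.float32)
    _,l,c=cv2.kmeans(C,3,None,(3,50,1e-4),5,cv2.KMEANS_PP_CENTERS)
    for i in range(3):
        c_=np.median(C[l.ravel()==i],0); print("normal h,l,z",(c_/np.linalg.norm(c_)).round(2),(l==i).sum())
    B=P[m]; r=B-O; i=np.argsort(B[:,2])[:12]; print("low pts s,w,z",(np.c_[r@H,r@L,B[:,2]][i[::3]]*1000).round())
E
python3 - <<'E'
from h import *
lamp(dict(np.load("/tmp/s3.npz")),(342,285,410,352))
E
```

```text
normal h,l,z [-0.84 -0.01  0.55] 1343
normal h,l,z [-0.02  1.   -0.01] 610
normal h,l,z [ 0.48 -0.08  0.87] 242
low pts s,w,z [[-100.  -41.   -1.]
 [  15.   -7.    2.]
 [-103.  -14.    3.]
 [ -96.   52.   26.]]
```

```bash
cat > ik.py <<'E'
from h import *
from scipy.optimize import least_squares
D=[([.2422,.5749,.2474],[.198,.98,0,0],[.99,.53,1.43,0,1.18,-.18]),([.5429,.0949,.248],[.458,.836,-.144,.264],[.25,.45,1.77,-.79,.88,.18]),([.5762,.039,.1527],[.458,.837,-.145,.262],[.13,.62,1.82,-.97,.68,.33]),([.625,-.0318,.0338],[.458,.837,-.144,.264],[-.01,.85,1.77,-1.31,.52,.59]),([.6112,-.0136,.0949],[.454,.831,-.154,.282],[.04,.75,1.8,-1.23,.59,.53]),([.5728,.0458,.1661],[.43,.787,-.211,.388],[.25,.69,1.86,-1.4,.87,.82]),([.539,.0988,.1902],[.439,.803,-.192,.353],[.35,.61,1.85,-1.18,.89,.66]),([.5127,.1396,.1931],[.445,.814,-.179,.328],[.42,.58,1.84,-1.05,.91,.6])]
A=[];b=[]
for p,R,q in D:
    z=Ro.from_quat(R).as_matrix()[:,2]; C=Ro.from_euler("z",-q[0]).as_matrix(); pp=C@p; zz=C@z; a=q[1]+q[2]
    A+=[[zz[0],1,np.sin(q[1]),np.sin(a),0,0],[zz[1],0,0,0,1,0],[zz[2],0,np.cos(q[1]),np.cos(a),0,1]]; b+=list(pp)
X,res,_,_=np.linalg.lstsq(np.array(A),np.array(b),rcond=None); d,r0,L1,L2,e,h0=X
def zdir(q): return Ro.from_euler("ZYZYZ",[q[0],q[1]+q[2],q[3],q[4],q[5]])
K=zdir(D[0][2]).inv()*Ro.from_quat(D[0][1])
def fk(q):
    R=zdir(q)*K; a=q[1]+q[2]
    w=np.array([r0+L1*np.sin(q[1])+L2*np.sin(a),e,h0+L1*np.cos(q[1])+L2*np.cos(a)])
    return Ro.from_euler("z",q[0]).as_matrix()@w+d*R.as_matrix()[:,2],R
def ik(p,R,q0):
    f=lambda q:(lambda P,S:np.r_[(P-p)*5,(R*S.inv()).as_rotvec()])(*fk(q))
    r=least_squares(f,q0); return r.x,np.abs(r.fun).max()
if __name__=="__main__":
    print("d r0 L1 L2 e h0",X.round(3)); 
    for p,R,q in D: P,S=fk(q); print(np.round((P-p)*1000,1),(Ro.from_quat(R)*S.inv()).magnitude().round(3))
    for th,s,u in ((58,.074,.179),(70,.035,.19),(80,.002,.194),(90,-.032,.191),(0,-.032,.16)):
        for al in (43,53,63,75,90):
            q,err=ik(at(s,u),tool(al),D[-1][2]); print(s,u,al,q.round(2),round(err,3))
E
python3 ik.py
```

```text
Traceback (most recent call last):
  File "ik.py", line 10, in <module>
    K=zdir(D[0][2]).inv()*Ro.from_quat(D[0][1])
      ~~~~^^^^^^^^^
  File "ik.py", line 9, in zdir
    def zdir(q): return Ro.from_euler("ZYZYZ",[q[0],q[1]+q[2],q[3],q[4],q[5]])
                        ~~~~~~~~~~~~~^^^^^^^^^^^^^^^^^^^^^^^^^^^^^^^^^^^^^^^^^
  File "scipy/spatial/transform/_rotation.pyx", line 1413, in scipy.spatial.transform._rotation.Rotation.from_euler
ValueError: Expected axis specification to be a non-empty string of upto 3 characters, got ZYZYZ
```

```bash
sed -i 's/^def zdir.*/def zdir(q): return Ro.from_euler("ZYZ",[q[0],q[1]+q[2],q[3]])*Ro.from_euler("YZ",[q[4],q[5]])/' ik.py; python3 ik.py
```

```text
d r0 L1 L2 e h0 [0.285 0.008 0.439 0.385 0.113 0.317]Traceback (most recent call last):
  File "ik.py", line 20, in <module>
    for p,R,q in D: P,S=fk(q); print(np.round((P-p)*1000,1),(Ro.from_quat(R)*S.inv()).magnitude().round(3))
                                                            ^^^^^^^^^^^^^^^^^^^^^^^^^^^^^^^^^^^^^^^^^^^
AttributeError: 'float' object has no attribute 'round'
```

```bash
sed -i 's/(Ro.from_quat(R)\*S.inv()).magnitude().round(3)/round((Ro.from_quat(R)*S.inv()).magnitude(),3)/' ik.py; python3 ik.py
```

```text
d r0 L1 L2 e h0 [0.285 0.008 0.439 0.385 0.113 0.317]
[-14.9 -23.   17.3] 0.0
[ 6.9  0.9 -1.4] 0.012
[ 0.2  1.  -7.2] 0.014
[-4.7  1.5  6.5] 0.009
[-0.8  1.3 -2.4] 0.002
[ 7.9 -2.6 -3.4] 0.01
[ 8.2  3.2 -4.9] 0.009
[ 8.3  3.  -3.3] 0.009
0.074 0.179 43 [ 0.25  0.58  1.86 -1.14  0.79  0.56] 0.0
0.074 0.179 53 [ 0.31  0.65  1.88 -1.35  0.91  0.8 ] 0.0
0.074 0.179 63 [ 0.36  0.74  1.88 -1.5   1.06  0.98] 0.0
0.074 0.179 75 [ 0.41  0.86  1.87 -1.61  1.26  1.14] 0.0
0.074 0.179 90 [ 0.43  1.02  1.82 -1.71  1.53  1.28] 0.0
0.035 0.19 43 [ 0.32  0.56  1.86 -1.08  0.85  0.56] 0.0
0.035 0.19 53 [ 0.39  0.63  1.88 -1.28  0.96  0.79] 0.0
0.035 0.19 63 [ 0.44  0.72  1.88 -1.42  1.11  0.96] 0.0
0.035 0.19 75 [ 0.48  0.84  1.86 -1.54  1.3   1.11] 0.0
0.035 0.19 90 [ 0.5   1.    1.82 -1.64  1.55  1.25] 0.0
0.002 0.194 43 [ 0.39  0.55  1.86 -1.04  0.89  0.58] 0.0
0.002 0.194 53 [ 0.45  0.63  1.87 -1.22  1.    0.79] 0.0
0.002 0.194 63 [ 0.51  0.71  1.86 -1.36  1.14  0.95] 0.0
0.002 0.194 75 [ 0.55  0.83  1.85 -1.47  1.33  1.1 ] 0.0
0.002 0.194 90 [ 0.57  0.99  1.8  -1.57  1.57  1.23] 0.0
-0.032 0.191 43 [ 0.46  0.56  1.85 -1.01  0.93  0.61] 0.0
-0.032 0.191 53 [ 0.52  0.64  1.85 -1.18  1.04  0.8 ] 0.0
-0.032 0.191 63 [ 0.57  0.73  1.84 -1.3   1.18  0.95] 0.0
-0.032 0.191 75 [ 0.62  0.85  1.82 -1.41  1.36  1.09] 0.0
-0.032 0.191 90 [ 0.64  1.01  1.77 -1.51  1.59  1.21] 0.0
-0.032 0.16 43 [ 0.46  0.62  1.87 -1.06  0.89  0.69] 0.0
-0.032 0.16 53 [ 0.52  0.7   1.86 -1.21  1.02  0.87] 0.0
-0.032 0.16 63 [ 0.57  0.79  1.84 -1.33  1.16  1.02] 0.0
-0.032 0.16 75 [ 0.62  0.91  1.81 -1.42  1.35  1.14] 0.0
-0.032 0.16 90 [ 0.64  1.08  1.75 -1.51  1.59  1.25] 0.0
```

The lamp stands at about 58° and hangs roughly 14 mm off the desk, with its edge 86 mm outward. I'll take it back over its place, lower it onto its edge, and then tip it with the hand turning along. The kinematic fit shows that leaning from 43° to 70° keeps joint 4 within range.

```bash
python3 -m crank '[{"dp":[0.15,-0.24,0],"angular":[0,0,0]},{"dp":[0.15,-0.24,0],"angular":[0,0,0]},{"dp":[0.15,-0.24,0],"angular":[0,0,0]},{"dp":[0.15,-0.24,0],"angular":[0,0,0]},{"dp":[0.15,-0.24,0],"angular":[0,0,0]},{"dp":[0.15,-0.24,0],"angular":[0,0,0]},{"dp":[0.15,-0.24,0],"angular":[0,0,0]},{"dp":[0.15,-0.24,0],"angular":[0,0,0]},{"dp":[0.15,-0.24,0],"angular":[0,0,0]},{"dp":[0.15,-0.24,0],"angular":[0,0,0]},{"dp":[0,0,-0.07],"angular":[0,0,0]},{"dp":[0,0,-0.07],"angular":[0,0,0]}]'
python3 - <<'E'
from h import *; from station import sense, vision
s=sense(); go(s,at(.074,.179),tool(43))
d=vision.snapshot("side"); np.savez("/tmp/s4.npz",**d); lamp(d,(300,270,385,335)); cv2.imwrite("pics/sd4.png",cv2.resize(d["image"][200:350,260:440],None,fx=4,fy=4))
E
```

```text
t: 11.8
tcp_pos: [0.558, 0.0669, 0.1887]
tool_rot: [0.445, 0.814, -0.179, 0.328]
force: [-0.0, 0.1, -3.4]
finger_gap: 0.248
gripper_force: 24.8
units [ 0.03  0.03 -0.32] rot [0.7 0.5 0. ]
s,w,up [ 74.1  -1.3 188.7] t 11.8 F [-0.   0.1 -3.4] grip 24.8 gap 0.248 q [ 0.25  0.59  1.84 -1.14  0.81  0.55]
normal h,l,z [-0.88 -0.01  0.47] 1214
normal h,l,z [-0.02  1.   -0.01] 500
normal h,l,z [ 0.41 -0.05  0.91] 241
low pts s,w,z [[101.   3.  -3.]
 [ -9. -41.   0.]
 [146. -18.   3.]
 [ 16.  49.  13.]]
```

View pics/sd4.png

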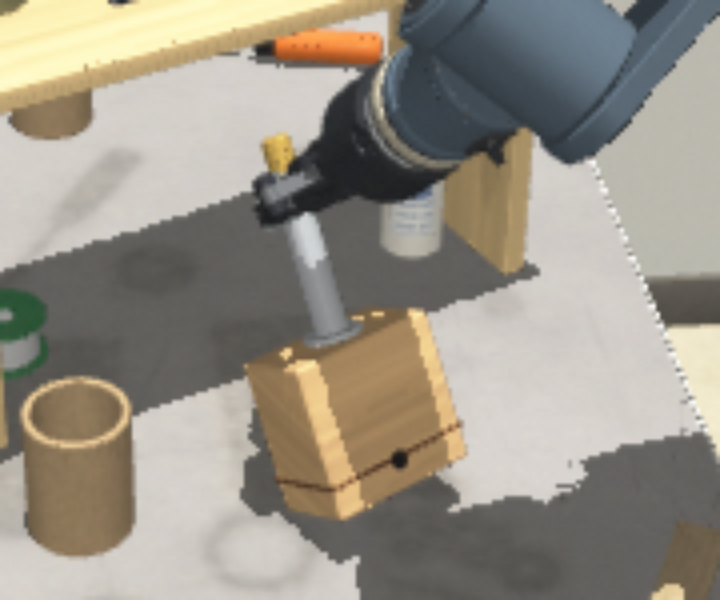

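The pictured neck leans about 28° from vertical (block bottom corner at (342,518)), so θ is about 62° with the edge about 6 mm up. I'll lower it onto the edge with a lighter grip.

```bash
python3 -m crank '[{"dp":[-0.03,0.05,-0.03],"angular":[0,0,0]},{"dp":[-0.03,0.05,-0.03],"angular":[0,0,0]},{"dp":[-0.03,0.05,-0.03],"angular":[0,0,0]},{"dp":[-0.03,0.05,-0.03],"angular":[0,0,0]},{"dp":[-0.03,0.05,-0.03],"angular":[0,0,0]},{"dp":[-0.03,0.05,-0.03],"angular":[0,0,0]},{"dp":[0,0,-0.02],"angular":[0,0,0]}]' - 22
python3 - <<'E'
from h import *; from station import sense, vision
s=sense(); go(s,at(.061,.183),tool(47))
d=vision.snapshot("side"); lamp(d,(300,270,395,335))
E
python3 -m crank '[{"dp":[0,0,-0.03],"angular":[0,0,0]},{"dp":[0,0,-0.03],"angular":[0,0,0]}]' | grep -E "tcp|force"
python3 -m crank '[{"dp":[0,0,-0.03],"angular":[0,0,0]},{"dp":[0,0,0],"angular":[0,0,0]}]' | grep -E "tcp|force"
```

```text
t: 12.55
tcp_pos: [0.5524, 0.0764, 0.1828]
tool_rot: [0.445, 0.814, -0.179, 0.328]
force: [0.2, 0.9, -2.8]
finger_gap: 0.244
gripper_force: 24.8
units [-0.02  0.07  0.01] rot [-2.7 -1.7 -0. ]
s,w,up [ 63.1  -0.8 182.8] t 12.55 F [ 0.2  0.9 -2.8] grip 24.8 gap 0.244 q [ 0.27  0.6   1.85 -1.14  0.81  0.58]
normal h,l,z [-0.89 -0.01  0.46] 1210
normal h,l,z [ 0.4  -0.02  0.92] 249
normal h,l,z [-0.01  1.    0.01] 475
low pts s,w,z [[-23. -53.  -3.]
 [-25.  -7.  -0.]
 [ 72.  15.   1.]
 [-27. -18.   2.]]
tcp_pos: [0.5531, 0.0758, 0.1819]
force: [-0.1, -2.2, 1.2]
gripper_force: 25.0
tcp_pos: [0.5535, 0.0754, 0.1817]
force: [0.2, -2.7, 5.0]
gripper_force: 25.1
```

```bash
python3 -m crank '[{"dp":[-0.06,0.09,0.03],"angular":[-0.84,-0.54,0]},{"dp":[-0.06,0.09,0.03],"angular":[-0.84,-0.54,0]},{"dp":[-0.06,0.09,0.03],"angular":[-0.84,-0.54,0]},{"dp":[-0.06,0.09,0.03],"angular":[-0.84,-0.54,0]},{"dp":[-0.06,0.09,0.03],"angular":[-0.84,-0.54,0]},{"dp":[-0.06,0.09,0.02],"angular":[-0.84,-0.54,0]},{"dp":[-0.06,0.09,0.02],"angular":[-0.84,-0.54,0]},{"dp":[-0.06,0.09,0.02],"angular":[-0.84,-0.54,0]}]' 1 20
python3 - <<'E'
from h import *; from station import sense, vision
s=sense(); a=np.radians(71); go(s,at(.004+.191*np.cos(a)-.032*np.sin(a),.191*np.sin(a)+.032*np.cos(a)),tool(51))
d=vision.snapshot("side"); lamp(d,(300,270,400,335))
E
```

```text
t: 13.8
tcp_pos: [0.539, 0.0976, 0.1887]
tool_rot: [0.431, 0.788, -0.21, 0.386]
force: [0.8, -2.0, 7.4]
finger_gap: 0.251
gripper_force: 25.3
units [-0.02  0.07  0.08] rot [ 0.9  0.7 -0. ]
s,w,up [ 38.1  -0.6 188.7] t 13.8 F [ 0.8 -2.   7.4] grip 25.3 gap 0.251 q [ 0.37  0.65  1.86 -1.27  0.94  0.78]
normal h,l,z [-0.94 -0.02  0.34] 1139
normal h,l,z [-0.    1.    0.01] 459
normal h,l,z [ 0.3  -0.    0.95] 310
low pts s,w,z [[-11.  40.  -2.]
 [ 31.  33.   1.]
 [-38. -12.   3.]
 [-14.  50.   9.]]
```

```bash
python3 -m crank '[{"dp":[-0.06,0.09,0.02],"angular":[-0.84,-0.54,0]},{"dp":[-0.06,0.09,0.02],"angular":[-0.84,-0.54,0]},{"dp":[-0.06,0.09,0.02],"angular":[-0.84,-0.54,0]},{"dp":[-0.06,0.09,0.02],"angular":[-0.84,-0.54,0]},{"dp":[-0.06,0.09,0.01],"angular":[-0.84,-0.54,0]},{"dp":[-0.06,0.1,0.01],"angular":[-0.84,-0.54,0]},{"dp":[-0.06,0.1,0.01],"angular":[-0.84,-0.54,0]},{"dp":[-0.06,0.1,0.01],"angular":[-0.84,-0.54,0]},{"dp":[-0.06,0.1,0],"angular":[-0.84,-0.54,0]}]'
python3 - <<'E'
from h import *; from station import sense, vision
s=sense(); a=np.radians(80); go(s,at(.004+.191*np.cos(a)-.032*np.sin(a),.191*np.sin(a)+.032*np.cos(a)),tool(60))
d=vision.snapshot("side"); lamp(d,(310,270,400,335))
E
```

```text
t: 14.75
tcp_pos: [0.5224, 0.1234, 0.1921]
tool_rot: [0.413, 0.755, -0.243, 0.447]
force: [0.7, -0.7, 7.8]
finger_gap: 0.25
gripper_force: 25.2
units [-0.01  0.06  0.05] rot [ 0.9  0.7 -0. ]
s,w,up [  7.4  -0.7 192.1] t 14.75 F [ 0.7 -0.7  7.8] grip 25.2 gap 0.25 q [ 0.48  0.71  1.86 -1.35  1.1   0.93]
normal h,l,z [0.01 1.   0.  ] 429
normal h,l,z [-0.98 -0.02  0.19] 993
normal h,l,z [0.14 0.01 0.99] 387
low pts s,w,z [[-46. -36.  -1.]
 [  3.  49.   3.]
 [-50. -39.   3.]
 [ -8.  49.   4.]]
```

```bash
python3 -m crank '[{"dp":[-0.06,0.09,0],"angular":[-0.84,-0.54,0]},{"dp":[-0.06,0.09,0],"angular":[-0.84,-0.54,0]},{"dp":[-0.06,0.09,0],"angular":[-0.84,-0.54,0]},{"dp":[-0.06,0.09,-0.01],"angular":[-0.84,-0.54,0]},{"dp":[-0.06,0.09,0],"angular":[-0.84,-0.54,0]},{"dp":[-0.06,0.09,-0.01],"angular":[-0.84,-0.54,0]},{"dp":[-0.03,0.05,-0.01],"angular":[-0.42,-0.27,0]}]'
python3 - <<'E'
from h import *; from station import sense, vision
s=sense(); a=np.radians(90); go(s,at(.004+.191*np.cos(a)-.032*np.sin(a),.191*np.sin(a)+.032*np.cos(a)),tool(70))
d=vision.snapshot("side"); lamp(d,(310,270,410,340))
E
```

```text
t: 15.5
tcp_pos: [0.5106, 0.1415, 0.1916]
tool_rot: [0.398, 0.729, -0.266, 0.49]
force: [-0.2, -0.1, 9.3]
finger_gap: 0.245
gripper_force: 25.3
units [-0.23  0.4  -0.02] rot [-2.  -1.1 -0.1]
s,w,up [-14.2  -0.9 191.6] t 15.5 F [-0.2 -0.1  9.3] grip 25.3 gap 0.245 q [ 0.55  0.77  1.86 -1.39  1.22  1.02]
normal h,l,z [-1.   -0.01  0.09] 967
normal h,l,z [0.   1.   0.01] 463
normal h,l,z [0.03 0.01 1.  ] 422
low pts s,w,z [[-20.  45.  -3.]
 [-55. -24.   2.]
 [-56.   0.   3.]
 [-13.  49.   5.]]
```

```bash
python3 -m crank '[{"dp":[-0.03,0.05,-0.01],"angular":[-0.3,-0.19,0]},{"dp":[-0.03,0.05,0],"angular":[-0.3,-0.19,0]},{"dp":[-0.03,0.05,-0.01],"angular":[-0.3,-0.19,0]},{"dp":[-0.03,0.05,0],"angular":[-0.3,-0.19,0]},{"dp":[-0.03,0.05,-0.01],"angular":[-0.3,-0.19,0]},{"dp":[-0.03,0.05,-0.01],"angular":[-0.3,-0.19,0]},{"dp":[0,0,0],"angular":[0,0,0]},{"dp":[0,0,0],"angular":[0,0,0]}]'
python3 - <<'E'
from h import *; from station import sense, vision
s=sense(); a=np.radians(90); go(s,at(.004+.191*np.cos(a)-.032*np.sin(a),.191*np.sin(a)+.032*np.cos(a)),tool(70)); print(s["ft_torque"])
d=vision.snapshot("side"); lamp(d,(310,270,410,340)); cv2.imwrite("pics/sd5.png",cv2.resize(d["image"][170:350,220:460],None,fx=3,fy=3))
E
```

```text
t: 16.35
tcp_pos: [0.5051, 0.1502, 0.1904]
tool_rot: [0.393, 0.72, -0.273, 0.503]
force: [0.3, 0.3, 9.4]
finger_gap: 0.25
gripper_force: 25.4
units [-0.04  0.11  0.02] rot [-0.2 -0.  -0.1]
s,w,up [-24.5  -0.8 190.4] t 16.35 F [0.3 0.3 9.4] grip 25.4 gap 0.25 q [ 0.58  0.8   1.85 -1.39  1.27  1.05]
[-0.89644315 -0.44357714 -0.03305213]
normal h,l,z [0.   1.   0.01] 456
normal h,l,z [-1.   -0.01  0.05] 883
normal h,l,z [-0.01  0.05  1.  ] 383
low pts s,w,z [[-57.  -5.   1.]
 [-14.  50.   3.]
 [-58.   6.   4.]
 [ -3.  50.   4.]]
```

View pics/sd5.png

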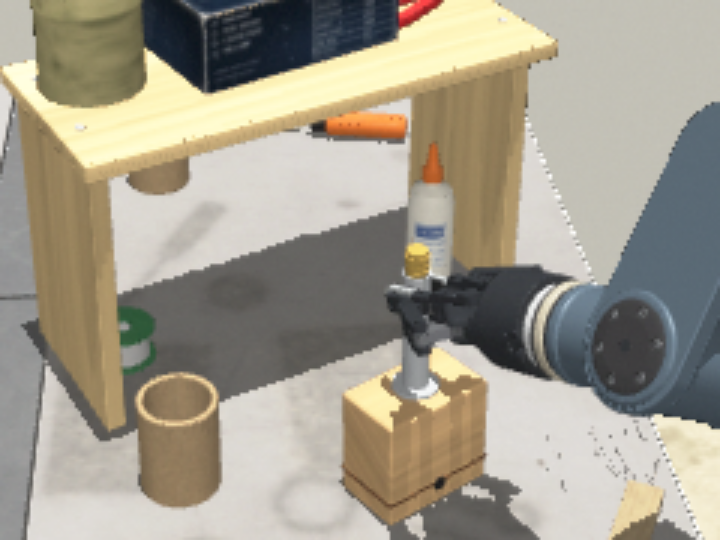

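The lamp is nearly upright (block at (415,435), neck at (415,330)). I'll close the last degree or so and watch the force.

```bash
python3 -m crank '[{"dp":[-0.02,0.03,0],"angular":[0,0,0]},{"dp":[-0.02,0.03,0],"angular":[0,0,0]},{"dp":[-0.02,0.03,0],"angular":[0,0,0]},{"dp":[0,0,0],"angular":[0,0,0]},{"dp":[0,0,0],"angular":[0,0,0]},{"dp":[0,0,0],"angular":[0,0,0]}]'
python3 - <<'E'
from h import *; from station import sense, vision
s=sense(); go(s,at(-.032,.191),tool(70)); print(s["ft_torque"])
d=vision.snapshot("side"); lamp(d,(310,270,410,340))
E
```

```text
t: 17.0
tcp_pos: [0.5033, 0.153, 0.1897]
tool_rot: [0.394, 0.72, -0.273, 0.502]
force: [-0.2, -0.1, 7.3]
finger_gap: 0.248
gripper_force: 25.3
units [-0.05  0.13  0.04] rot [-0.3 -0.1 -0.1]
s,w,up [-27.8  -0.8 189.7] t 17.0 F [-0.2 -0.1  7.3] grip 25.3 gap 0.248 q [ 0.59  0.8   1.85 -1.38  1.27  1.05]
[-0.66702135 -0.3769449   0.01625729]
normal h,l,z [-1.   -0.02  0.03] 833
normal h,l,z [0.01 1.   0.01] 450
normal h,l,z [-0.03  0.04  1.  ] 382
low pts s,w,z [[-10.  46.  -2.]
 [-59.  13.   2.]
 [-58. -21.   3.]
 [-59.   3.   4.]]
```

```bash
python3 -m crank '[{"dp":[-0.02,0.03,0],"angular":[0,0,0]},{"dp":[-0.02,0.03,0],"angular":[0,0,0]},{"dp":[0,0,0],"angular":[0,0,0]},{"dp":[0,0,0],"angular":[0,0,0]}]' | grep -E "tcp|force"
python3 - <<'E'
from h import *; from station import sense, vision
s=sense(); go(s,at(-.032,.191),tool(70)); print(s["ft_torque"])
d=vision.snapshot("side"); lamp(d,(310,270,410,340))
E
```

```text
tcp_pos: [0.502, 0.1549, 0.1892]
force: [0.9, 0.7, 4.4]
gripper_force: 25.3
units [-0.01  0.07  0.06] rot [-0.4 -0.1 -0.1]
s,w,up [-30.1  -0.8 189.2] t 17.45 F [0.9 0.7 4.4] grip 25.3 gap 0.245 q [ 0.59  0.8   1.85 -1.38  1.27  1.05]
[-0.41964321 -0.37723688  0.0032793 ]
normal h,l,z [-0.04  0.05  1.  ] 381
normal h,l,z [-1.   -0.02  0.03] 819
normal h,l,z [0.   1.   0.01] 440
low pts s,w,z [[-58.  -8.  -0.]
 [ -4.  49.   2.]
 [-33.  49.   2.]
 [-60. -17.   3.]]
```

```bash
python3 -m crank '[{"dp":[0,0,0],"angular":[0,0,0]},{"dp":[0,0,0],"angular":[0,0,0]},{"dp":[0,0,0],"angular":[0,0,0]},{"dp":[0,0,0],"angular":[0,0,0]},{"dp":[0,0,0],"angular":[0,0,0]}]' 0.68 20 | grep -E "tcp|force|gap"
python3 -m crank '[{"dp":[0,0,0],"angular":[0,0,0]},{"dp":[0,0,0],"angular":[0,0,0]},{"dp":[0,0,0],"angular":[0,0,0]},{"dp":[0,0,0],"angular":[0,0,0]},{"dp":[0,0,0],"angular":[0,0,0]},{"dp":[0,0,0],"angular":[0,0,0]},{"dp":[0,0,0],"angular":[0,0,0]},{"dp":[0,0,0],"angular":[0,0,0]},{"dp":[0,0,0],"angular":[0,0,0]},{"dp":[0,0,0],"angular":[0,0,0]}]' 0 | grep -E "tcp|force|gap"
python3 -m crank '[{"dp":[-0.1,0.16,0.07],"angular":[0,0,0]},{"dp":[-0.2,0.32,0.14],"angular":[0,0,0]},{"dp":[-0.2,0.32,0.14],"angular":[0,0,0]},{"dp":[-0.2,0.32,0.14],"angular":[0,0,0]},{"dp":[-0.2,0.32,0.14],"angular":[0,0,0]},{"dp":[-0.2,0.32,0.14],"angular":[0,0,0]},{"dp":[-0.2,0.32,0.14],"angular":[0,0,0]},{"dp":[-0.2,0.32,0.14],"angular":[0,0,0]},{"dp":[-0.2,0.32,0.14],"angular":[0,0,0]},{"dp":[-0.2,0.32,0.14],"angular":[0,0,0]},{"dp":[-0.2,0.32,0.14],"angular":[0,0,0]},{"dp":[-0.1,0.16,0.07],"angular":[0,0,0]},{"dp":[0,0,0],"angular":[0,0,0]}]' | grep -E "t:|tcp|force|gap"
python3 - <<'E'
from h import *; from station import vision
d=vision.snapshot("side"); lamp(d,(310,270,410,340)); cv2.imwrite("pics/sd6.png",cv2.resize(d["image"][140:360,180:480],None,fx=2.5,fy=2.5))
P=cloud(d); B=P[280:345,325:395].reshape(-1,3); t=B[abs(B[:,2]-.1)<.006]; print(rect(t)); print("o,H",O,H.round(2))
P0=cloud(np.load("/tmp/side0.npz"))
for nm,(x0,y0,x1,y1),zr in (("tube",(262,292,298,342),(.083,.093)),("reel",(245,268,275,298),(.03,.04)),("bottle",(350,215,375,270),(.05,.145))):
    for Q in (P0,P):
        S=Q[y0:y1,x0:x1].reshape(-1,3); S=S[(S[:,2]>zr[0])&(S[:,2]<zr[1])]; print(nm,len(S),np.median(S,0).round(3))
E
```

```text
tcp_pos: [0.5018, 0.1544, 0.1877]
force: [-0.4, -0.1, -1.6]
finger_gap: 0.318
gripper_force: 0.0
tcp_pos: [0.5019, 0.1545, 0.188]
force: [0.5, 0.6, -0.1]
finger_gap: 1.0
gripper_force: 0.0
t: 20.3
tcp_pos: [0.4356, 0.261, 0.2345]
tool_rot: [0.394, 0.721, -0.272, 0.5]
force: [0.9, 0.7, -0.5]
finger_gap: 1.0
gripper_force: 0.0
normal h,l,z [-1.   -0.02  0.03] 845
normal h,l,z [0.02 1.   0.01] 435
normal h,l,z [-0.06  0.01  1.  ] 456
low pts s,w,z [[-58.  -8.  -0.]
 [-32.  49.   2.]
 [-61.   1.   3.]
 [-11.  51.   4.]]
(array([503.4, 156.3]), array([106.9,  70.3]), 33.0, [[439.0, 157.0], [478.0, 98.0], [567.0, 156.0], [529.0, 215.0]])
o,H [0.519 0.13  0.   ] [ 0.54 -0.84  0.  ]
tube 202 [0.7   0.139 0.088]
tube 203 [0.7   0.143 0.088]
reel 140 [ 0.741 -0.037  0.036]
reel 143 [ 0.741 -0.036  0.036]
bottle 631 [ 0.441 -0.158  0.093]
bottle 618 [ 0.441 -0.158  0.094]
```

View pics/sd6.png

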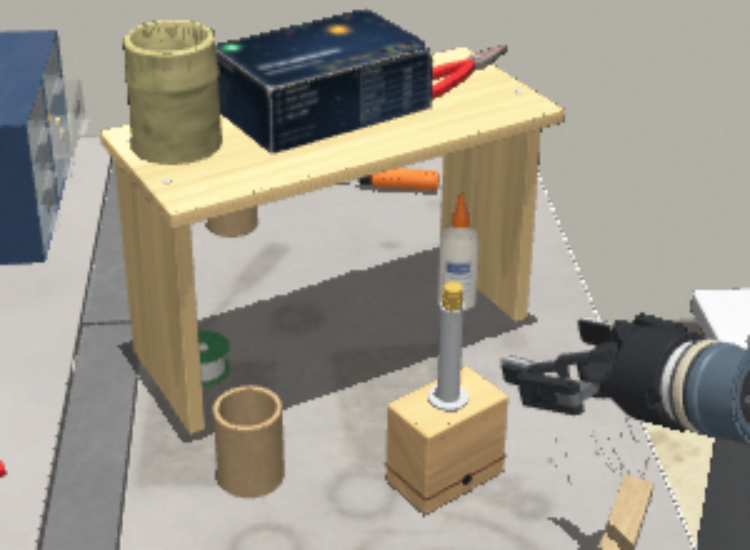

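The lamp stands upright, with its block centred at (503,156) mm against an expected (502,157). The tube, reel and bottle are where they were, and the hand is clear.

```bash
python3 -c "from station import order; print(order.sign_off())"
```

```text
the job is handed in; nothing more can be done
None
```

The lamp base now stands upright on its foot within about 2 mm of its original spot, released and handed in at about 20 s; however, midway it pivoted too little in the grip, so its foot hung roughly 14 mm off the desk and drifted about 86 mm outward before I carried it back (foot still off the desk), set it down on its edge and finished tipping; the tube, reel and bottle measure unmoved, the screwdriver looks unmoved, and I saw no contact with the riser.

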